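# Draw two routing templates from the slotted rack

### The job

Swing the rack's keeper bar fully aside and leave it there, then draw the round-topped and the stepped plywood template up out of their slots and set them down, without dropping them, on the sloping rest: upright, leaning against its back, the round-topped one in the left bay and the stepped one in the right bay as seen from the robot. Leave the other two templates in their slots and do not knock over the glue bottle that stands between rack and rest.

Things in the scene. Friction and masses are not known exactly. Their poses are not given: they have to be found in the camera images.
- template_rack: fixed wooden rack for four upright panels. Origin on the bench, midway between the two middle slots; x across the slots (at yaw 0 away from the robot), y along them. Slots at x = -66, -22, 22, 66 mm, 12 mm wide, floor 14 mm above the bench, slot walls 59 mm high. Base from x = -133 to 97 mm, 124 mm in y. Which panel is in which slot varies.
- keeper (a joint): angle (rad) of a level aluminium bar, 18 mm wide, 137 to 147 mm above the bench, on a post at the rack's near end. 0: along the rack's +x over the middle of the panels, 8 mm above the tallest, locking them in. Positive: free end towards the rack's +y. Swings to 1.7 either way with light friction (under 1 N at the knob) and stays put. Fully aside: beyond 1.1 either way.
- keeper_pivot (a point): point on the keeper's vertical swing axis, at the height of the bar's top (147 mm), on the post at x = -118 mm of the rack
- keeper_knob (a point): top centre of the upright round black knob on the keeper's free end, 208 mm from the pivot; 14 mm in diameter, standing 28 mm above the bar (top 175 mm above the bench)
- arched_panel: loose plywood panel with a half-round top, 9 mm thick, 100 mm wide, 115 mm high at the middle (half circle of radius 50 mm on a straight 65 mm lower part), 0.07 kg. Origin at the middle of its lower edge; x through its thickness, y along its width, z up. To be moved to the left bay.
- stepped_panel: loose plywood panel with a one-sided step in its top: 9 mm thick, 100 mm wide, 115 mm high over its half at +y, 80 mm high over its half at -y, 0.07 kg. Origin and axes as the arched panel. To be moved to the right bay; either face may look forward.
- plain_panel: loose plywood panel with a straight top, 9 x 100 x 105 mm; origin and axes as the others. It stays in its slot.
- notched_panel: loose plywood panel 9 x 100 x 115 mm with a 40 mm wide, 25 mm deep notch in the middle of its top; origin and axes as the others. It stays in its slot.
- template_rest: fixed wooden sloping rest, base 150 x 280 mm. Origin on the bench under its middle; at yaw 0 its front faces the robot (-x), y to the left. Its back leans 20 degrees from upright, top away from the front, 70 mm up the slope. The ledge, square to the back, is 26 mm deep with a front lip 14 mm high; a middle fin 6 mm wide, 50 mm high parts two bays 137 mm wide.
- rest_left (a point): middle (along y) of the rest's left (+y) bay, on the line where the ledge meets the back, 40 mm above the bench
- rest_right (a point): the same for the right (-y) bay
- glue_bottle: standing white glue bottle in the middle of the bench behind the vice (not the one at the back edge), 68 mm in diameter, 212 mm tall, loose; origin at the middle of its underside. An obstacle; do not knock it over.
Mind the look-alikes: they are no part of the job. What is shaped like the stepped_panel but pink is not meant.

How it is judged:
On the way:
1. the keeper bar is swung fully aside (over 1.1 rad) ((value of joint keeper above 1.1 rad or value of joint keeper below -1.1 rad)), for 0.2 s.
At the end, for the whole second after the job is handed in: Round-topped panel in the left bay, stepped in the right: foot on the ledge within 30 mm of the bay's middle, square within 0.2 rad, leaning back 0.2-0.65 rad, released, still. Keeper still over 0.8 rad aside; other two panels within 20 mm of their start; bottle standing (x of arched_panel in the frame of template_rest between -0.052 and -0.012 m and y of arched_panel in the frame of template_rest between 0.041 and 0.101 m and z of arched_panel in the frame of template_rest between 0.034 and 0.056 m and angle between arched_panel's own z axis and vertical between 0.2 and 0.65 rad and angle between the y axis of each of arched_panel, stepped_panel and the y axis of template_rest, either way round below 0.2 rad and contact force between the fingers and arched_panel below 0.05 N and linear speed of each of arched_panel, stepped_panel below 0.05 m/s and x of stepped_panel in the frame of template_rest between -0.052 and -0.012 m and y of stepped_panel in the frame of template_rest between -0.101 and -0.041 m and z of stepped_panel in the frame of template_rest between 0.034 and 0.056 m and angle between stepped_panel's own z axis and vertical between 0.2 and 0.65 rad and contact force between the fingers and stepped_panel below 0.05 N and distance of each of plain_panel, notched_panel from where it was at the start of the episode below 0.02 m and angle between glue_bottle's own z axis and vertical below 0.2 rad and (value of joint keeper above 0.8 rad or value of joint keeper below -0.8 rad)); the robot touches nothing.
It fails at once if a panel was dropped ((contact force between the fingers and arched_panel below 0.05 N and linear speed of arched_panel above 0.6 m/s) or (contact force between the fingers and stepped_panel below 0.05 N and linear speed of stepped_panel above 0.6 m/s)).
It fails at once if a template that stays was pulled from its slot (distance of any of plain_panel, notched_panel from where it was at the start of the episode above 0.03 m).
It fails at once if the glue bottle was knocked over (angle between glue_bottle's own z axis and vertical above 0.6 rad).
It also fails if it takes over 72 s, if anything falls off the work surface, if the arm or the gripper's body presses on something with over 40 N, if the wrist force passes 120 N, or if a joint passes its speed limit or range.

### The arm

A 6-joint arm with a two-finger parallel gripper is mounted at the origin on a cart in front of the work surface, level with it; the furniture and walls round the work are solid. World frame = base frame: x ahead of the robot, y to its left, z up, the work surface at z = 0. Lengths are in m, angles in rad, forces in N, time in s.
With the tool pointing down it reaches from about 0.325 to 0.9 m from the base axis. Payload 6.1 kg.
Tool frame: the origin (TCP) lies midway between the tips of the shut fingers; the grasp point (between the pads) lies 19 mm behind it; z points along the fingers, y is the line along which they close (so a half turn about z gives the same grasp; the last joint's range is limited). The gripper opens to 85 mm and grips with 20 to 120 N. Pads are 22 mm wide; open, the fingers measure 114 mm over their backs; the gripper's body (76 mm by 85 mm) begins 54 mm behind the grasp point. The pads swing forward as they close: fully open they stand 13 mm farther back than shut.
Start: joints at [1.124, 0.22, 1.526, -0, 1.395, -0.126], TCP at [0.197, 0.593, 0.231] pointing down, gripper open.
Joint ranges: [-2.98, 2.98], [-0.91, 2.08], [0.09, 2.57], [-1.24, 4.39], [0.2, 2.65], [-2.68, 2.68]. Speed limits (rad/s): [2.57, 2.57, 3.01, 3.14, 3.14, 3.14].

### API

Orientations are given as a unit quaternion [x, y, z, w].
In Python, from rig import r, get_image, order gives the robot as it stands.
- The arm moves only by the shell command python3 -m pendant 'ROWS' [FORCE]. ROWS is JSON, a list of rows, each a list of 3 entries, a list of its own where there are three numbers: the shift along the tool's x, y, z in mm, then the turn, a rotation vector about the tool's x, y, z in degrees, then the closure, from -1 (fully open) to 1 (shut). A call has 1 to 10 rows; each row is the pose to reach, as a shift and turn from the pose commanded when the call began, along the tool's axes at that moment; what a row does not reach only later rows make up. A row lasts 1/12 s, in which the tool goes at most 41.7 mm and 7.16 degrees, less where a joint would pass 70% of its speed; a pose out of reach is approached as far as the arm can. A call with a gripper value outside its range is refused whole. The fingers move at their own pace and stop on an object; FORCE is the grip in N (left out, the last holds). Time passes only in rows, so rows that repeat a pose let the fingers close. It gives the time, the measured TCP pose, the force, the opening and the grip force at its end, in the units of the state.
- r.get_obs(): the state, without advancing time (a new reading comes with each control period).
- get_image(name): name is "scene" or "side" or "wrist"; returns a dict with "pixels" (420x560x3 uint8, red, green, blue), "K" (3x3 intrinsics, pixels), "R" (3x3) and "t" (3): a world point X has camera coordinates R X + t; the wrist camera has in their place "tool_from_camera" (4x4, takes a point from camera to tool coordinates, whose origin is the TCP and whose axes are the flange's). Camera axes: x right, y down, z forward; pixel columns grow to the right and rows downward; lengths in m; the calibration is good to about 2 mm. A picture is of the moment at which its call begins: read the wrist's pose just before it. There is no depth.
- order.close_job(): hands the job in; it is judged then, once.
The state is a dict: "time": time; "joint_pos": joint angles; "qd": joint speeds; "effort": joint torques, N m; "eef_pos": TCP position; "eef_rot": TCP orientation; "ft_force": force on the tool from outside, world axes, zero at the start; "torque": the same for the moment, N m; "grip_width": finger opening in m; "gripper_force": force on a finger pad.
Only numpy, scipy, OpenCV 4.12 (cv2) and the standard library are available. Lean on these libraries where they do the work, as an engineer would, in place of code of your own. Each camera call takes 0.05 s, during which the arm holds its last target. There are 200 camera calls.

## Working session

There is one attempt and no reset: what is moved stays moved. The work goes in short steps, Python scripts to look and compute and a shell command to move; the robot and the scene stay as the last step left them, time stands still between calls to the robot, and variables do not carry over. Pictures are saved under pics/ and viewed, at most 10 in all, crops included, and the job is handed in when it is done.

```bash
ls; mkdir -p pics; cat > h.py <<'E'
import numpy as np, cv2
from rig import r, get_image, order
from scipy.spatial.transform import Rotation as Ro
def snap(n,f):
    o=r.get_obs(); im=get_image(n); cv2.imwrite('pics/'+f,im['pixels'][:,:,::-1])
    if 'R' in im: R=np.array(im['R']);t=np.array(im['t'])
    else:
        T=np.eye(4);T[:3,:3]=Ro.from_quat(o['eef_rot']).as_matrix();T[:3,3]=o['eef_pos']
        M=np.linalg.inv(T@np.array(im['tool_from_camera']));R=M[:3,:3];t=M[:3,3]
    np.savez('pics/'+f[:-4]+'.npz',K=im['K'],R=R,t=t)
    return im
def cam(f): return np.load('pics/'+f[:-4]+'.npz')
def ray(f,uv):
    c=cam(f);d=c['R'].T@np.linalg.inv(c['K'])@np.array([uv[0],uv[1],1.]);return -c['R'].T@c['t'],d/np.linalg.norm(d)
def onz(f,uv,z):
    o,d=ray(f,uv);return o+d*(z-o[2])/d[2]
def two(f1,u1,f2,u2):
    o,d=ray(f1,u1);p,e=ray(f2,u2);s=np.linalg.lstsq(np.c_[d,-e],p-o,rcond=None)[0]
    a=o+d*s[0];b=p+e*s[1];return (a+b)/2,np.linalg.norm(a-b)
def proj(f,X):
    c=cam(f);x=c['K']@(c['R']@np.array(X)+c['t']);return x[:2]/x[2]
E
python3 -c "
from h import *
a=snap('scene','scene.png');b=snap('side','side.png')
for f in ('scene.png','side.png'):
    c=cam(f);print(-c['R'].T@c['t'],c['K'][0,0])
    cv2.imwrite('pics/big_'+f,cv2.resize(cv2.imread('pics/'+f),(800,600),interpolation=cv2.INTER_CUBIC))
o=r.get_obs();print(o['eef_pos'],o['eef_rot'],o['time'])
"
```

```text
pics
[-0.21579149 -0.35393801  0.89200824] 446.3114587477901
[0.1660226  0.83168009 0.94121122] 441.7270544299439
[0.19684304 0.59263361 0.23032404] [ 1.59723143e-01  9.87161473e-01 -8.21970716e-04 -2.59999249e-04] 0.1
```

View pics/big_scene.png

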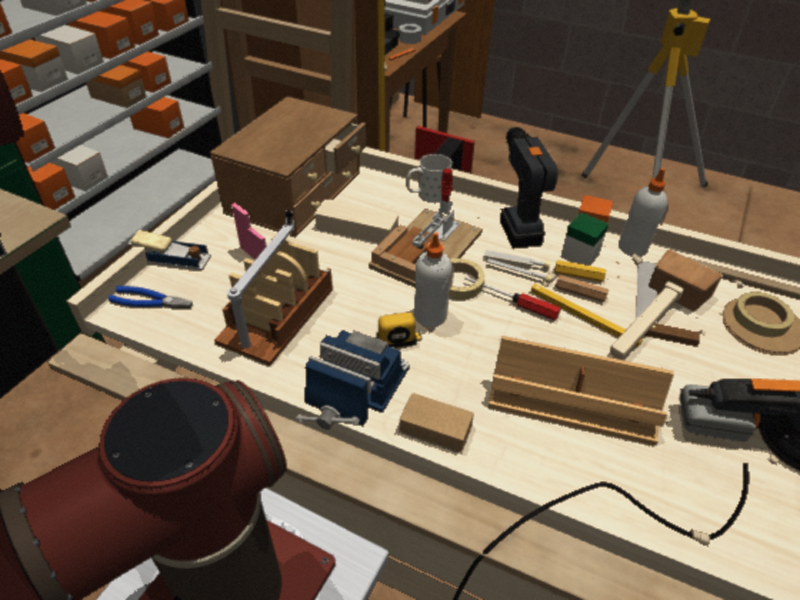

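View pics/big_side.png

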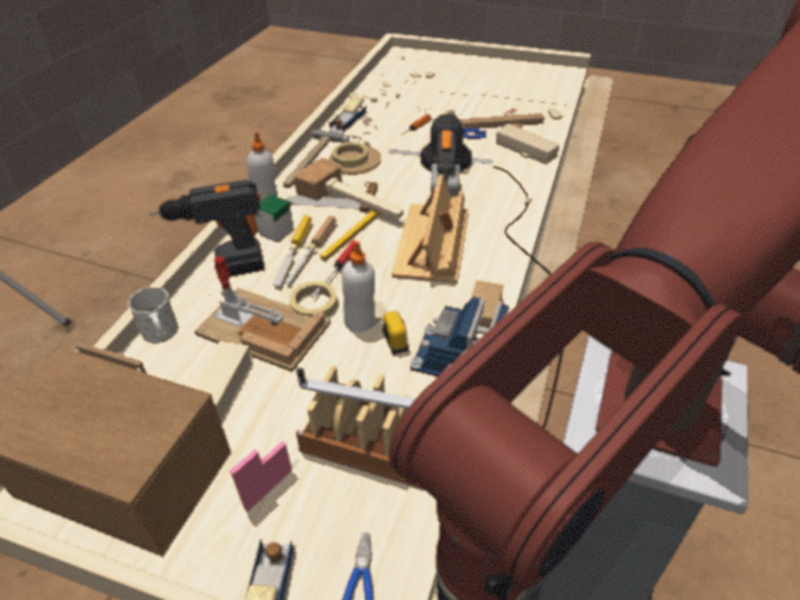

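The scene view shows the rack at about (275,300) big-pixels with the keeper knob at (289,213). The rest is at (582,390), and the glue bottle between them at (433,285). The look-alikes are the pink stepped panel (247,230) and the bottle at the back edge (645,215). The side view shows the rack at (355,425) with the knob at (302,376), and the rest at (437,235). I'll crop both views closer.

```bash
python3 -c "
from h import *
s=cv2.imread('pics/scene.png');d=cv2.imread('pics/side.png')
def crop(im,x,y,w,h):return cv2.resize(im[y:y+h,x:x+w],(400,300),interpolation=cv2.INTER_CUBIC)
# 100x75 ->x4 ; 
o=np.zeros((600,800,3),np.uint8)
o[:300,:400]=crop(s,145,140,100,75*1); o[:300,400:]=crop(s,335,225,140,105)
o[300:,:400]=crop(d,200,250,100,75); o[300:,400:]=crop(d,265,115,120,90)
o[:300,:400]=crop(s,142,140,132,99)[:300]
cv2.imwrite('pics/crops.png',o)
"
```

```text
(no output)
```

View pics/crops.png

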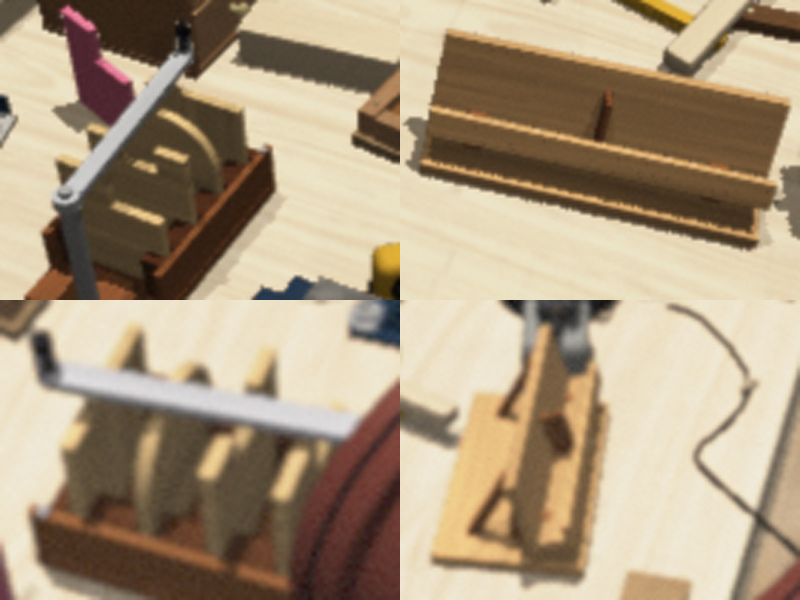

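```bash
python3 -c "
from h import *
np.set_printoptions(precision=4,suppress=True)
snap('wrist','w0.png')
cv2.imwrite('pics/w0b.png',cv2.resize(cv2.imread('pics/w0.png'),(800,600),interpolation=cv2.INTER_CUBIC))
S='scene.png'
piv=onz(S,(164.1,203.7),.147);k=onz(S,(202.4,148.2),.175)
print('piv',piv,'knob',k,two(S,(202.4,148.2),'side.png',(210.5,259.5)),np.linalg.norm((k-piv)[:2]),np.degrees(np.arctan2(*(k-piv)[1::-1])))
L=onz(S,(351.5,236.6),.106);Rr=onz(S,(470.5,260.7),.106);print('rest top',L,Rr,np.linalg.norm(L-Rr))
L=onz(S,(342,285.2),.0);Rr=onz(S,(459.3,310),.0);print('rest front',L,Rr,np.linalg.norm(L-Rr),np.degrees(np.arctan2(*(L-Rr)[:2])))
print('bottle cap',two(S,(304,166),'side.png',(249,176)))
print('rack back right',onz(S,(231.8,189.5),.073))
print(proj('w0.png',piv),proj('w0.png',k))
"
```

```text
piv [0.3665 0.2538 0.147 ] knob [0.5698 0.2783 0.175 ] (array([0.5706, 0.2804, 0.1721]), np.float64(0.003434289803471438)) 0.20482414518739797 6.882012854158221
rest top [ 0.5183 -0.1801  0.106 ] [ 0.5767 -0.4485  0.106 ] 0.27463457389484114
rest front [ 0.4527 -0.1941  0.    ] [ 0.5157 -0.4652  0.    ] 0.27836524108309413 -13.086477619682224
bottle cap (array([ 0.6034, -0.0065,  0.1931]), np.float64(0.007978566890760557))
rack back right [0.5595 0.1855 0.073 ]
[ -4.9425 492.0665] [103.6081 654.6683]
```

View pics/w0b.png

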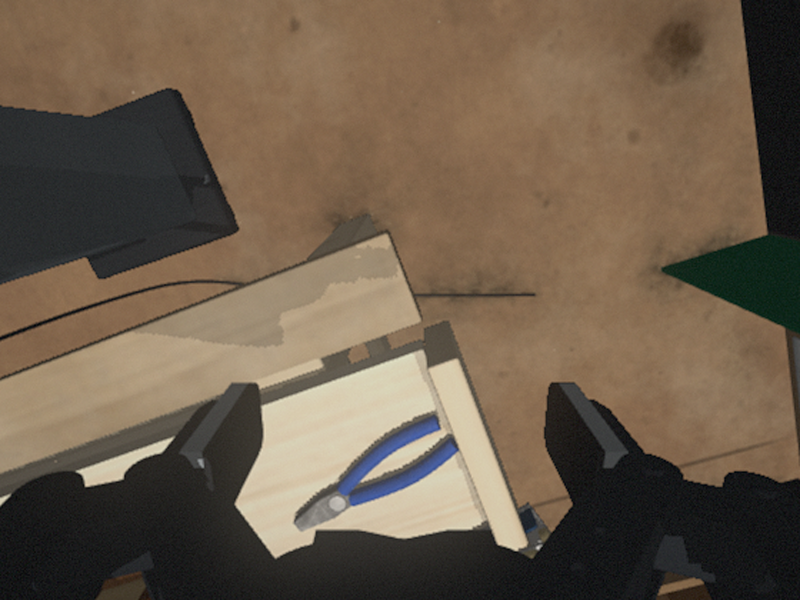

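The wrist view shows only the bench corner and pliers, so nothing useful there. Reading from the scene picture, the rack's yaw is about 7° and the rest's about 13°. I'll swing the keeper first, then look from above.

```bash
cat >> h.py <<'E'
def M(yaw,tilt=0):
    # tool y along heading yaw (deg), pointing down; tilt>0: gripper top leans toward +heading
    c,s=np.cos(np.radians(yaw)),np.sin(np.radians(yaw))
    y=np.array([c,s,0]);z=np.array([0,0,-1.]);A=np.c_[np.cross(y,z),y,z]
    ax=np.array([-s,c,0]);return Ro.from_rotvec(ax*np.radians(tilt)).as_matrix()@A
def delta(pts,Rt=None):
    o=r.get_obs();R=Ro.from_quat(o['eef_rot']).as_matrix()
    print('at',np.round(o['eef_pos'],4))
    for p in pts: print('shift',np.round(R.T@(np.array(p)-o['eef_pos'])*1000,1))
    if Rt is not None: print('turn',np.round(np.degrees(Ro.from_matrix(R.T@Rt).as_rotvec()),1))
E
python3 -c "
from h import *
delta([[.57,.227,.23],[.57,.227,.157]],M(6.9))"
```

```text
at [0.1969 0.5927 0.2304]
shift [-469.4 -229.3    0.7]
shift [-469.4 -229.2   73.7]
turn [-0.1  0.  64.7]
```

```bash
python3 -m pendant '[[[-35,-17,0],[0,0,6.5],1],[[-70,-34,0],[0,0,13],1],[[-105,-51,0],[0,0,19.5],1],[[-140,-68,0],[0,0,26],1],[[-175,-86,0],[0,0,32.5],1],[[-210,-103,0],[0,0,39],1],[[-246,-120,0],[0,0,45.5],1],[[-281,-137,0],[0,0,52],1],[[-316,-154,0],[0,0,58.5],1],[[-350,-171,0],[0,0,64.7],1]]'; python3 -c "
from h import *
delta([[.57,.227,.23],[.57,.227,.157]],M(6.9))"
```

```text
time: 0.98
eef_pos: [0.4763, 0.3188, 0.2311]
eef_rot: [0.665, 0.747, -0.0, -0.0]
ft_force: [0.9, 0.3, 0.8]
grip_width: -0.0001
gripper_force: 0.0
at [0.4763 0.3188 0.2311]
shift [-101.9   82.5    1.1]
shift [-101.9   82.5   74.1]
turn [-0.   0.  -0.3]
```

```bash
python3 -m pendant '[[[-34,27,0],[0,0,0],1],[[-68,55,0],[0,0,0],1],[[-102,82,0],[0,0,0],1],[[-102,82,0],[0,0,0],1],[[-102,82,25],[0,0,0],1],[[-102,82,50],[0,0,0],1],[[-102,82,74],[0,0,0],1],[[-102,82,74],[0,0,0],1],[[-102,82,74],[0,0,0],1]]'; python3 -c "
from h import *
p=np.array([.3665,.2538])
delta([[*(p+.203*np.array([np.cos(a),np.sin(a)])),.157] for a in np.arange(-.1,1.5,.1)+.12],M(6.9))
snap('wrist','w1.png'); cv2.imwrite('pics/w1b.png',cv2.resize(cv2.imread('pics/w1.png'),(800,600)))"
```

```text
time: 1.73
eef_pos: [0.5674, 0.2289, 0.1556]
eef_rot: [0.663, 0.749, -0.002, -0.001]
ft_force: [0.0, -0.3, 0.6]
grip_width: 0.0
gripper_force: 0.0
at [0.5674 0.2289 0.1556]
shift [28.5  5.5 -1.4]
shift [48.7  6.5 -1.5]
shift [69.   5.5 -1.5]
shift [89.1  2.5 -1.5]
shift [108.7  -2.5  -1.5]
shift [127.8  -9.4  -1.4]
shift [146.1 -18.2  -1.4]
shift [163.4 -28.8  -1.4]
shift [179.6 -41.1  -1.3]
shift [194.4 -54.9  -1.3]
shift [207.8 -70.1  -1.2]
shift [219.6 -86.6  -1.1]
shift [ 229.8 -104.2   -1.1]
shift [ 238.1 -122.7   -1. ]
shift [ 244.5 -142.    -0.9]
shift [ 248.9 -161.8   -0.8]
turn [-0.2  0.   0. ]
```

View pics/w1b.png

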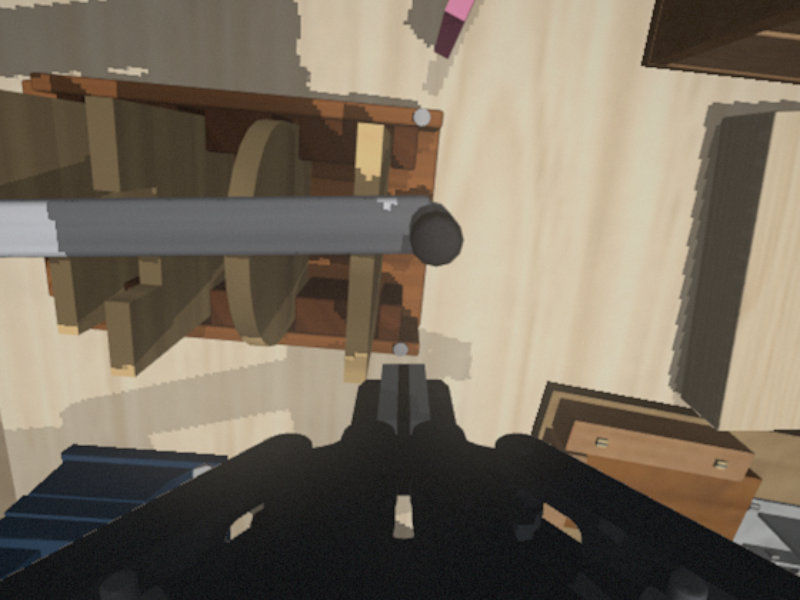

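From the wrist, the knob is at (436,236), left (+y) of the fingers at (405,385). Slot 4 holds a straight top and slot 3 the arch, with a notched and a stepped panel nearer the robot. Now I'll push the knob along the arc.

```bash
python3 -m pendant '[[[20,5,-1],[0,0,0],1],[[38,6,-1],[0,0,0],1],[[58,6,-1],[0,0,0],1],[[79,4,-1],[0,0,0],1],[[99,0,-1],[0,0,0],1],[[118,-6,-1],[0,0,0],1],[[137,-14,-1],[0,0,0],1],[[155,-23,-1],[0,0,0],1],[[171,-35,-1],[0,0,0],1],[[187,-48,-1],[0,0,0],1]]'; python3 -m pendant '[[[14,-15,0],[0,0,0],1],[[27,-31,0],[0,0,0],1],[[37,-48,0],[0,0,0],1],[[47,-66,0],[0,0,0],1],[[54,-84,0],[0,0,0],1],[[59,-104,0],[0,0,0],1],[[61,-114,0],[0,0,0],1],[[61,-114,0],[0,0,0],1],[[61,-114,0],[0,0,0],1],[[45,-95,-30],[0,0,0],1]]'
python3 -c "
from h import *
snap('scene','s2.png');s=cv2.imread('pics/s2.png')
delta([[.43,.22,.33]],M(6.9))"
```

```text
time: 2.62
eef_pos: [0.4995, 0.4106, 0.1614]
eef_rot: [0.663, 0.749, 0.002, 0.001]
ft_force: [1.2, -1.1, -0.1]
grip_width: 0.0001
gripper_force: 0.3
time: 3.45
eef_pos: [0.3946, 0.4414, 0.183]
eef_rot: [0.662, 0.75, -0.005, -0.001]
ft_force: [-1.2, -0.0, -1.3]
grip_width: 0.0
gripper_force: 0.0
at [0.4038 0.4411 0.1934]
shift [-2.226e+02  1.000e-01 -1.366e+02]
turn [ 0.3 -0.   0. ]
```

```bash
python3 -m pendant '[[[-35,5,-30],[0,0,0],0.25],[[-75,17,-60],[0,0,0],0.25],[[-115,29,-90],[0,0,0],0.25],[[-155,41,-120],[0,0,0],0.25],[[-195,53,-137],[0,0,0],0.25],[[-225,56,-137],[0,0,0],0.25],[[-225,56,-137],[0,0,0],0.25],[[-225,56,-137],[0,0,0],0.25],[[-225,56,-137],[0,0,0],0.25]]'
python3 -c "
from h import *
snap('wrist','w2.png'); cv2.imwrite('pics/w2b.png',cv2.resize(cv2.imread('pics/w2.png'),(800,600),interpolation=cv2.INTER_CUBIC))"
```

```text
time: 4.25
eef_pos: [0.4836, 0.2239, 0.3267]
eef_rot: [0.665, 0.747, 0.001, 0.001]
ft_force: [-0.6, 0.4, -0.0]
grip_width: 0.0322
gripper_force: 0.0
```

View pics/w2b.png

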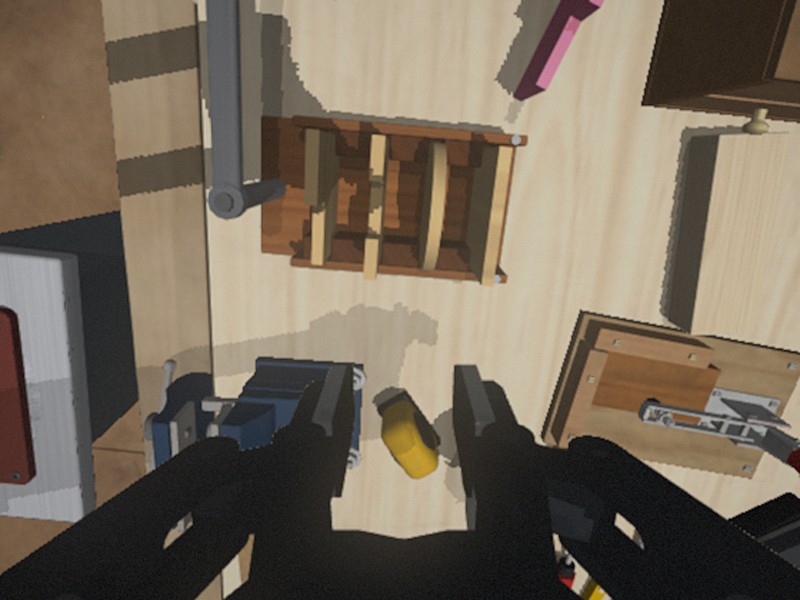

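The wrist view from above shows the bar swung aside at (225,100), with its pivot at (228,201). Slot 1 (x≈318) holds the stepped panel with its high half at +y, and slot 2 (375) the notched one. Slot 3 (436) holds the arched and slot 4 (495) the plain one. The look-alike is the pink stepped piece at (560,45). Next I'll compute the poses.

```bash
python3 -c "
from h import *
np.set_printoptions(precision=4,suppress=True)
f='w2.png'
def P(u,v,z): return onz(f,(u/1.42857,v/1.42857),z)[:2]
print('piv',P(228,201,.147))
for n,a,b,z in (('notched',(379,135),(371,278),.129),('plain',(505,146),(489,283),.119)):
    A,B=P(*a,z),P(*b,z);m=(A+B)/2;d=A-B;print(n,m,np.linalg.norm(d),'yaw',np.degrees(np.arctan2(-d[0],d[1])))
print('arch apex',P(436,200,.129),'stepped low end',P(319,264,.094),'low start',P(318,205,.094),'arch -y',P(430,268,.079),'arch +y',P(441,143,.079))
# edges profile at several rows
im=cv2.imread('pics/w2.png')
for v in (95,110,125,140,150,165,180):
    print(v,' '.join(str(int(x)) for x in im[v,205:360].sum(1)//3))
"
```

```text
piv [0.3638 0.2542]
notched [0.4591 0.2578] 0.09841720062487247 yaw 2.49202997253315
plain [0.5463 0.2614] 0.09792714438466653 yaw 3.1545902570147115
arch apex [0.5005 0.2692] stepped low end [0.4179 0.2062] low start [0.4141 0.2522] arch -y [0.507  0.2099] arch +y [0.5024 0.3083]
95 56 55 57 57 53 50 43 46 61 81 93 90 93 90 93 91 90 92 80 59 61 60 59 59 63 59 61 64 59 58 46 50 44 49 50 57 69 66 67 62 64 62 65 64 67 60 52 47 49 50 50 49 52 49 59 128 169 165 164 160 159 152 147 145 120 67 50 51 55 60 68 67 66 66 62 61 59 54 55 59 58 58 60 62 63 69 69 71 69 70 68 75 72 75 78 83 88 89 88 92 93 92 93 95 93 93 96 93 93 96 94 96 97 94 92 92 94 94 93 94 95 96 93 99 84 59 62 62 61 62 60 63 59 73 85 98 96 95 97 97 98 97 95 97 97 99 100 99 101 95 98 95 92 110 140
110 54 59 58 54 57 59 55 59 72 94 93 91 91 91 92 90 94 86 67 61 60 61 59 58 61 61 61 60 64 61 59 62 56 55 50 52 53 50 49 50 50 50 46 50 46 51 48 48 49 49 45 43 46 49 122 169 161 161 161 163 162 161 164 141 76 60 64 57 43 52 62 61 65 65 66 67 69 68 66 65 64 66 68 67 61 47 47 47 47 50 48 48 48 45 52 59 58 60 79 110 122 121 121 117 118 1
[... 1986 characters left out ...]
 163 158 119 60 64 63 62 65 66 63 63 61 62 64 65 64 61 53 57 53 60 64 66 66 64 63 68 65 68 64 67 64 66 65 67 119 158 156 154 155 156 153 158 149 121 95 143 188 191 188 189 185 186 185
180 68 67 66 67 65 62 58 64 68 67 69 68 101 148 170 168 166 165 168 170 153 102 80 81 70 59 58 68 70 68 69 70 72 71 72 72 72 71 71 70 74 68 69 68 69 70 71 73 69 84 134 164 163 161 163 162 161 163 147 99 75 68 56 64 66 68 71 72 71 73 71 69 70 70 71 67 71 68 68 71 73 71 68 69 62 60 54 52 60 65 65 65 103 136 134 132 135 137 136 139 124 85 71 76 73 72 73 72 74 73 72 70 72 71 75 74 69 60 55 54 60 61 56 56 67 69 66 69 70 70 70 69 67 70 124 163 159 159 160 156 159 159 147 113 99 150 190 188 186 183 182 183 182 184 183
```

```bash
python3 -c "
from h import *
delta([[.502,.259,.16],[.502,.259,.095]],M(2.5))"
```

```text
at [0.4828 0.2249 0.3259]
shift [ 31.5  22.9 165.9]
shift [ 31.4  22.8 230.9]
turn [ 0.1 -0.   4.3]
```

```bash
python3 -m pendant '[[[16,11,30],[0,0,2],0.25],[[31,23,65],[0,0,4.3],0.25],[[31,23,100],[0,0,4.3],0.25],[[31,23,135],[0,0,4.3],0.25],[[31,23,160],[0,0,4.3],0.25],[[31,23,166],[0,0,4.3],0.25],[[31,23,166],[0,0,4.3],0.25],[[31,23,166],[0,0,4.3],0.25]]'
python3 -c "
from h import *
delta([[.502,.259,.095]],M(2.5))
snap('wrist','w3.png'); cv2.imwrite('pics/w3b.png',cv2.resize(cv2.imread('pics/w3.png'),(800,600)))"
```

```text
time: 4.97
eef_pos: [0.5012, 0.26, 0.1602]
eef_rot: [0.69, 0.723, 0.0, 0.0]
ft_force: [0.0, 0.5, 1.4]
grip_width: 0.0317
gripper_force: 0.0
at [0.5012 0.26   0.1602]
shift [-1.   0.7 65.2]
turn [ 0.  -0.   0.2]
```

View pics/w3b.png

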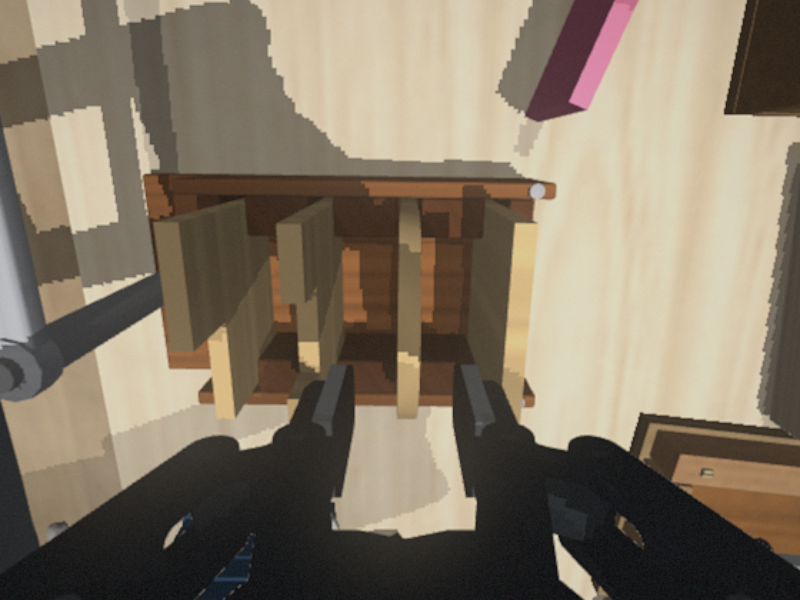

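The arched panel (409,300) sits centred between the fingers (350 and 455), with its neighbours clear. The stepped one (195,290) has its high half at +y. I'll descend and grip.

```bash
python3 -m pendant '[[[-1,1,25],[0,0,0],0.25],[[-1,1,50],[0,0,0],0.25],[[-1,1,65],[0,0,0],0.25],[[-1,1,65],[0,0,0],0.25],[[-1,1,65],[0,0,0],0.25],[[-1,1,65],[0,0,0],1],[[-1,1,65],[0,0,0],1],[[-1,1,65],[0,0,0],1],[[-1,1,65],[0,0,0],1],[[-1,1,65],[0,0,0],1]]' 40; python3 -m pendant '[[[0,0,-10],[0,0,0],1],[[0,0,-25],[0,0,0],1],[[0,0,-45],[0,0,0],1],[[0,0,-65],[0,0,0],1],[[0,0,-95],[0,0,0],1],[[0,0,-130],[0,0,0],1],[[0,0,-170],[0,0,0],1],[[0,0,-210],[0,0,0],1],[[0,0,-240],[0,0,0],1],[[0,0,-240],[0,0,0],1]]'
```

```text
time: 5.85
eef_pos: [0.5038, 0.2589, 0.097]
eef_rot: [0.691, 0.723, 0.002, 0.001]
ft_force: [0.1, 1.3, 6.6]
grip_width: 0.0083
gripper_force: 40.1
time: 6.68
eef_pos: [0.5045, 0.2591, 0.3442]
eef_rot: [0.691, 0.723, 0.006, 0.003]
ft_force: [0.5, -0.2, -0.6]
grip_width: 0.0081
gripper_force: 39.5
```

```bash
python3 -c "
from h import *
delta([[.46,-.37,.37],[.48,0.05,.37]],M(13))"
```

```text
at [0.5045 0.2591 0.3442]
shift [-626.3  -72.9  -29.3]
shift [-207.6  -33.7  -27.1]
turn [  0.8  -0.2 -10.4]
```

```bash
python3 -m pendant '[[[-25,-3,-8],[0,0,-1],1],[[-60,-7,-15],[0,0,-2],1],[[-97,-11,-22],[0,0,-3],1],[[-134,-15,-26],[0,0,-4],1],[[-171,-20,-26],[0,0,-5],1],[[-208,-24,-26],[0,0,-6],1],[[-245,-28,-26],[0,0,-7],1],[[-282,-33,-26],[0,0,-8],1],[[-319,-37,-26],[0,0,-9],1],[[-356,-41,-26],[0,0,-10],1]]';python3 -c "
from h import *
delta([[.46,-.37,.37]],M(13))"
```

```text
time: 7.52
eef_pos: [0.4764, -0.1009, 0.3607]
eef_rot: [0.625, 0.781, 0.0, 0.0]
ft_force: [0.5, 0.2, -0.8]
grip_width: 0.0083
gripper_force: 39.4
at [ 0.4764 -0.1009  0.3607]
shift [-258.9  -75.    -9.3]
turn [ 0.   0.  -0.3]
```

```bash
python3 -m pendant '[[[-36,-10,-2],[0,0,0],1],[[-72,-20,-4],[0,0,0],1],[[-108,-30,-6],[0,0,0],1],[[-144,-40,-8],[0,0,0],1],[[-180,-50,-9],[0,0,0],1],[[-216,-62,-9],[0,0,0],1],[[-245,-72,-9],[0,0,0],1],[[-259,-75,-9],[0,0,0],1],[[-259,-75,-9],[0,0,0],1],[[-259,-75,-9],[0,0,0],1]]';python3 -c "
from h import *
snap('wrist','w4.png'); cv2.imwrite('pics/w4b.png',cv2.resize(cv2.imread('pics/w4.png'),(800,600),interpolation=cv2.INTER_CUBIC))"
```

```text
time: 8.35
eef_pos: [0.4604, -0.3684, 0.3689]
eef_rot: [0.626, 0.78, 0.0, -0.001]
ft_force: [-0.7, 0.6, -0.6]
grip_width: 0.0082
gripper_force: 39.4
```

View pics/w4b.png

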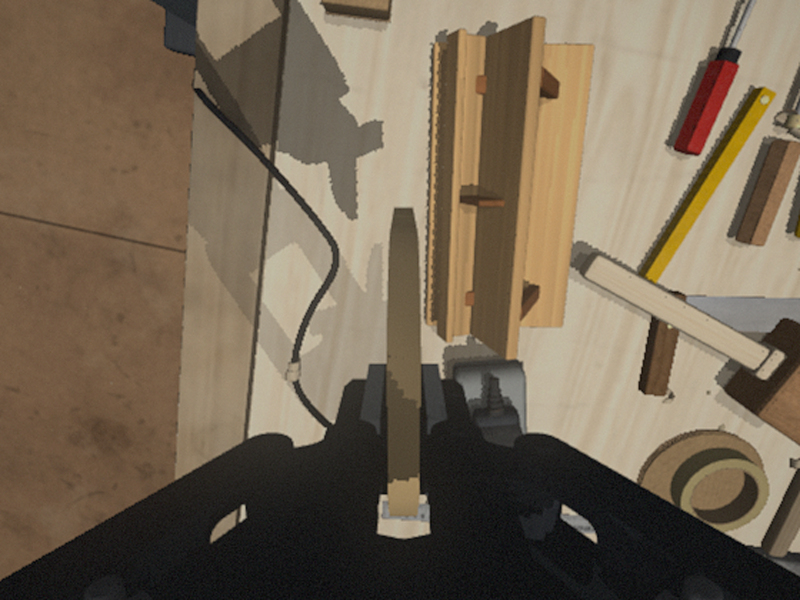

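The wrist view shows the rest clearly. Its base's back edge runs (593,45)–(562,327), its back's top edge runs from about (540,17) to (513,355), and the fin is at (482,200). The gripped arch is at (404,300). I'll compute the pose.

```bash
python3 -c "
from h import *
np.set_printoptions(precision=4,suppress=True)
f='w4.png'
def P(u,v,z,f=f): return onz(f,(u/1.42857,v/1.42857),z)[:2]
def L(n,a,b,z):
    A,B=P(*a,z),P(*b,z);d=A-B;print(n,A,B,(A+B)/2,round(np.linalg.norm(d),4),'yaw',round(np.degrees(np.arctan2(-d[0],d[1])),2))
for z in (0,.012):
    L('base back',(593,45),(562,327),z)
L('base front',(436,43),(427,325),.012)
L('back top F',(532,18),(507,360),.106)
L('back top B',(546,17),(520,352),.111)
L('lip top back',(467,30),(452,338),.06)
print('fin',P(470,195,.07))
i=cv2.imread('pics/w4.png').astype(int)
for v in (25,50,100,120,160,190,220): print(v,' '.join(str(x) for x in i[v,295:420].sum(1)//3))
"
```

```text
base back [ 0.5978 -0.1597] [ 0.6573 -0.4389] [ 0.6275 -0.2993] 0.2854 yaw 12.04
base back [ 0.5941 -0.1629] [ 0.6523 -0.4355] [ 0.6232 -0.2992] 0.2787 yaw 12.04
base front [ 0.4511 -0.1931] [ 0.5073 -0.4656] [ 0.4792 -0.3293] 0.2782 yaw 11.65
back top F [ 0.5155 -0.1809] [ 0.5741 -0.4509] [ 0.5448 -0.3159] 0.2763 yaw 12.24
back top B [ 0.5245 -0.1795] [ 0.5817 -0.439 ] [ 0.5531 -0.3092] 0.2657 yaw 12.42
lip top back [ 0.4733 -0.188 ] [ 0.5287 -0.4573] [ 0.501  -0.3227] 0.275 yaw 11.62
fin [ 0.5089 -0.3176]
25 168 168 169 171 171 170 171 173 178 145 92 93 97 96 94 92 95 86 68 68 71 68 70 69 66 84 122 143 147 146 139 138 142 138 137 131 126 126 121 115 117 115 114 114 107 86 79 67 63 71 71 70 70 70 68 64 67 69 69 65 67 67 62 66 64 62 64 64 64 67 68 66 64 66 64 60 71 105 127 134 130 126 129 126 122 121 142 170 169 169 166 168 170 169 168 169 169 167 163 163 163 160 158 159 158 159 159 159 164 164 166 169 170 168 166 167 167 166 165 162 161 158 160 161 165
50 172 172 173 175 176 166 123 62 90 140 132 83 84 73 63 68 73 77 73 75 73 71 73 70 92 123 141 146 146 138 135 148 144 138 136 134 1
[... 1923 characters left out ...]
8 139 142 144 141 139 138 133 138 151 151 153 150 147 147 146 146 146 148 146 151 151 150 146 148 146 145 145 142 142 148 153 154 154 150 148 144 140 138 144 155 153 153 154 158 150 108 60 69 71 77 117 153 166 165 166 167 169 168 168 168
220 164 153 102 87 128 145 124 79 75 66 64 69 70 77 75 76 74 87 121 144 144 142 129 127 135 136 133 123 125 128 138 137 139 136 115 68 75 81 75 75 75 72 75 77 78 74 73 72 74 75 75 73 77 74 79 75 74 75 80 78 77 100 135 141 141 138 138 137 131 101 79 68 79 116 145 149 147 147 145 148 149 152 151 152 149 147 146 146 147 145 141 146 155 151 148 147 145 141 137 147 169 179 179 179 180 178 180 179 178 178 175 178 173 174 172 171 173 174 177 176 170 170 171 172 175
```

```bash
cat >> h.py <<'E'
def rest(p,o=np.array([.5512,-.3143]),yaw=12.):
    c,s=np.cos(np.radians(yaw)),np.sin(np.radians(yaw));return np.array([o[0]+c*p[0]-s*p[1],o[1]+s*p[0]+c*p[1],p[2]])
E
python3 -c "
from h import *
t=np.array([-.0091,.0715,.1206]);u=np.array([np.sin(np.radians(20)),0,np.cos(np.radians(20))])
print(rest(t))
delta([rest(t+u*.2),rest(t+u*.1),rest(t)],M(12,20))"
```

```text
[ 0.52743317 -0.24625444  0.1206    ]
at [ 0.4607 -0.3676  0.3692]
shift [103.  160.   60.8]
shift [103.3 125.8 154.8]
shift [103.5  91.6 248.7]
turn [20.   0.   0.6]
```

```bash
python3 -m pendant '[[[20,32,0],[4,0,0],1],[[40,64,10],[8,0,0],1],[[60,96,20],[12,0,0],1],[[80,128,40],[16,0,0],1],[[103,160,61],[20,0,0.6],1],[[103,148,92],[20,0,0.6],1],[[103,137,123],[20,0,0.6],1],[[103,126,155],[20,0,0.6],1],[[103,126,155],[20,0,0.6],1],[[103,126,155],[20,0,0.6],1]]';python3 -c "
from h import *
t=np.array([-.0091,.0715,.1206])
delta([rest(t)],M(12,20))
snap('scene','s5.png');snap('wrist','w5.png');snap('side','d5.png')
a=cv2.imread('pics/s5.png')[190:340,320:520];b=cv2.imread('pics/w5.png');c=cv2.imread('pics/d5.png')[90:240,230:430]
cv2.imwrite('pics/c5.png',np.vstack([np.hstack([cv2.resize(a,(400,300)),cv2.resize(c,(400,300))]),np.hstack([cv2.resize(b,(400,300)),np.zeros((300,400,3),np.uint8)])]))"
```

```text
time: 9.23
eef_pos: [0.56, -0.2384, 0.2132]
eef_rot: [0.619, 0.766, -0.136, -0.111]
ft_force: [1.2, 0.7, -0.1]
grip_width: 0.0087
gripper_force: 39.7
at [ 0.56   -0.2384  0.2132]
shift [-1.   0.5 98.5]
turn [-0.2 -0.   0.1]
```

View pics/c5.png

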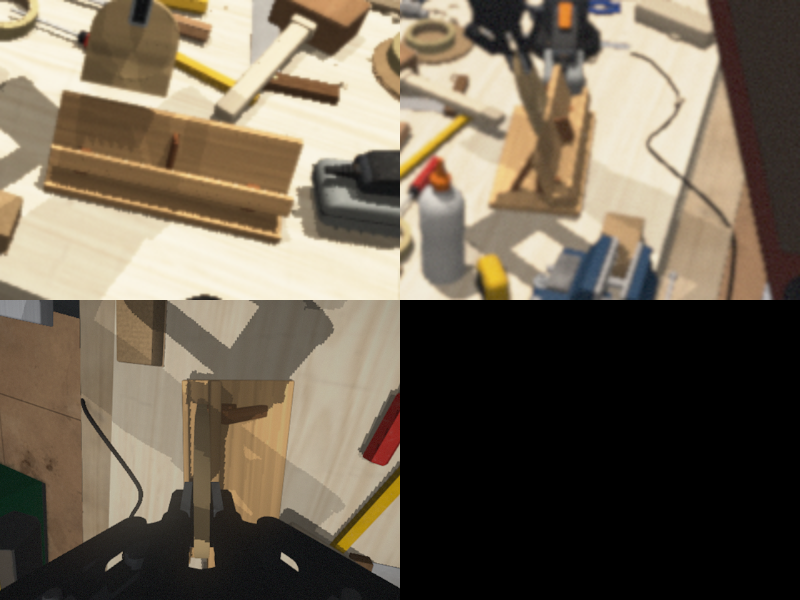

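The panel hangs tilted above the left bay (scene crop (130,55)). In the wrist crop its back face (212) lies just in front of the rest's back (213–225). I'll lower it, the last part slowly.

```bash
python3 -m pendant '[[[-1,0,25],[0,0,0],1],[[-1,0,50],[0,0,0],1],[[-1,0,72],[0,0,0],1],[[-1,0,84],[0,0,0],1],[[-1,0,90],[0,0,0],1],[[-1,0,92],[0,0,0],1],[[-1,0,92],[0,0,0],1]]'; python3 -m pendant '[[[0,0,2],[0,0,0],1],[[0,0,4],[0,0,0],1],[[0,0,4],[0,0,0],1]]'
```

```text
time: 9.97
eef_pos: [0.5316, -0.2486, 0.1293]
eef_rot: [0.62, 0.765, -0.135, -0.107]
ft_force: [-1.5, 0.4, -1.2]
grip_width: 0.0087
gripper_force: 39.8
time: 10.22
eef_pos: [0.5297, -0.2485, 0.1246]
eef_rot: [0.62, 0.765, -0.135, -0.108]
ft_force: [0.6, 0.7, -0.5]
grip_width: 0.0087
gripper_force: 39.8
```

```bash
for i in 1 2 3; do python3 -m pendant '[[[0,0,1],[0,0,0],1],[[0,0,2],[0,0,0],1],[[0,0,2],[0,0,0],1]]' | egrep 'pos|ft'; done
```

```text
eef_pos: [0.5288, -0.2487, 0.1225]
ft_force: [0.5, -0.5, 0.3]
eef_pos: [0.5289, -0.249, 0.1221]
ft_force: [1.4, 1.2, 6.5]
eef_pos: [0.529, -0.2497, 0.1216]
ft_force: [2.1, -0.0, 11.5]
```

```bash
python3 -m pendant '[[[0,0,-2],[0,0,0],1],[[0,0,-2],[0,0,0],0.75],[[0,0,-2],[0,0,0],0.7],[[0,0,-2],[0,0,0],0.6],[[0,0,-2],[0,0,0],0.5],[[0,0,-2],[0,0,0],0.4],[[0,0,-2],[0,0,0],0.4],[[0,0,-2],[0,0,0],0.4],[[0,0,-2],[0,0,0],0.4]]' 20
python3 -m pendant '[[[0,0,-10],[0,0,0],0.4],[[0,0,-25],[0,0,0],0.4],[[0,0,-50],[0,0,0],0.4],[[0,0,-85],[0,0,0],0.4],[[0,0,-120],[0,0,0],0.4],[[0,0,-155],[0,0,0],0.4],[[0,0,-190],[0,0,0],0.4],[[0,0,-200],[0,0,0],0.4],[[0,0,-200],[0,0,0],0.4]]'
python3 -c "
from h import *
snap('scene','s6.png');snap('wrist','w6.png');snap('side','d6.png')
# stepped grasp: slot -66 at rack origin (.481,.2585), yaw 2.3; panel y +12
R=np.radians(2.3);g=np.array([.481-.066*np.cos(R)-.012*np.sin(R),.2585-.066*np.sin(R)+.012*np.cos(R)]);print(g)
delta([[.46,0,.33],[*g,.33],[*g,.095]],M(2.5))"
```

```text
time: 11.72
eef_pos: [0.5278, -0.2487, 0.1202]
eef_rot: [0.62, 0.765, -0.136, -0.109]
ft_force: [0.0, 0.2, 0.3]
grip_width: 0.0257
gripper_force: 0.0
time: 12.47
eef_pos: [0.5969, -0.2343, 0.3132]
eef_rot: [0.62, 0.766, -0.134, -0.105]
ft_force: [0.1, -0.4, 0.5]
grip_width: 0.0257
gripper_force: 0.0
[0.41457159 0.26784163]
at [ 0.5939 -0.2339  0.3064]
shift [256.7 -85.3   6.1]
shift [528.1 -74.7   2.1]
shift [528.2   6.2 222.8]
turn [-20.1   1.7   9.4]
```

```bash
python3 -m pendant '[[[30,-8,0],[-2,0,1],0.4],[[66,-20,0],[-4,0,2],0.4],[[102,-32,0],[-6,0,3],0.4],[[138,-44,0],[-8,0,4],0.4],[[174,-56,0],[-10,0,5],0.4],[[210,-68,0],[-12,0,6],0.4],[[246,-80,0],[-14,0,7],0.4],[[283,-85,0],[-16,0,8],0.4],[[320,-84,0],[-18,1,9],0.4],[[357,-82,0],[-20,1.7,9.4],0.4]]'
python3 -c "
from h import *
delta([[.4155,.268,.30],[.4155,.268,.095]],M(2.8))"
```

```text
time: 13.45
eef_pos: [0.4428, 0.1002, 0.3336]
eef_rot: [0.692, 0.722, -0.0, -0.0]
ft_force: [0.6, -0.8, -1.5]
grip_width: 0.0255
gripper_force: 0.0
at [0.4428 0.1002 0.3336]
shift [168.8 -20.2  33.6]
shift [168.8 -20.1 238.6]
turn [-0.  -0.  -0.4]
```

```bash
python3 -m pendant '[[[35,-4,5],[0,0,0],0.4],[[72,-9,10],[0,0,0],0.4],[[108,-13,20],[0,0,0],0.4],[[145,-17,30],[0,0,0],0.4],[[169,-20,50],[0,0,0],0.4],[[169,-20,85],[0,0,0],0.4],[[169,-20,120],[0,0,0],0.4],[[169,-20,150],[0,0,0],0.4],[[169,-20,165],[0,0,0],0.4],[[169,-20,165],[0,0,0],0.4]]'
python3 -c "
from h import *
delta([[.4155,.268,.095]],M(2.8))
snap('wrist','w7.png');a=cv2.imread('pics/w7.png');d=cv2.imread('pics/d6.png')[90:240,230:430];s=cv2.imread('pics/s6.png')[190:340,320:520]
cv2.imwrite('pics/c7.png',np.hstack([cv2.resize(a,(450,338)).copy()[:, :],cv2.resize(np.vstack([s,d]),(225,338))]))
cv2.imwrite('pics/c7.png',np.hstack([cv2.resize(a,(520,390)),np.vstack([cv2.resize(s,(260,195)),cv2.resize(d,(260,195))])]))"
```

```text
time: 14.28
eef_pos: [0.4128, 0.2645, 0.1634]
eef_rot: [0.691, 0.722, -0.006, -0.002]
ft_force: [-0.0, 0.0, -0.3]
grip_width: 0.0258
gripper_force: 0.0
at [0.4128 0.2645 0.1634]
shift [ 3.7  3.6 68.4]
turn [-0.6  0.3 -0.3]
```

View pics/c7.png

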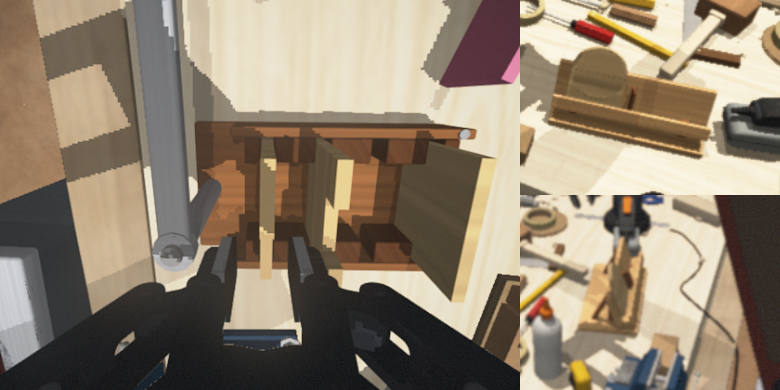

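The arch leans in the left bay (scene crop (598,75)). The stepped panel (267,200) is between the fingers (232/293), and the post (175,250) is clear. I'll descend and grip.

```bash
python3 -m pendant '[[[2,2,5],[0,0,0],0.4],[[2,3,20],[0,0,0],0.4],[[2,3,42],[0,0,0],0.4],[[2,3,60],[0,0,0],0.4],[[2,3,68],[0,0,0],0.4],[[2,3,69],[0,0,0],0.4],[[2,3,69],[0,0,0],0.4]]' ; python3 -c "
from h import *
delta([[.4155,.268,.096]],M(2.8))"
```

```text
time: 14.92
eef_pos: [0.4212, 0.269, 0.1022]
eef_rot: [0.691, 0.722, 0.0, 0.001]
ft_force: [0.8, 0.1, -0.5]
grip_width: 0.026
gripper_force: 0.0
at [0.4212 0.269  0.1022]
shift [-0.8 -5.7  6.2]
turn [ 0.1  0.  -0.3]
```

```bash
python3 -m pendant '[[[0,0,0],[0,0,0],0.4],[[0,0,0],[0,0,0],0.4],[[0,0,0],[0,0,0],0.4]]' ; python3 -c "
from h import *
delta([[.4155,.268,.096]],M(2.8))"
```

```text
time: 15.17
eef_pos: [0.4215, 0.2693, 0.1027]
eef_rot: [0.691, 0.723, 0.001, 0.001]
ft_force: [0.8, -0.8, 0.7]
grip_width: 0.0257
gripper_force: 0.0
at [0.4215 0.2693 0.1027]
shift [-1.  -6.1  6.7]
turn [ 0.2  0.  -0.3]
```

```bash
python3 -m pendant '[[[-1,-4,3],[0,0,0],0.4],[[-1,-6,7],[0,0,0],0.4],[[-1,-6,7],[0,0,0],0.4],[[-1,-6,7],[0,0,0],0.4],[[-1,-6,7],[0,0,0],1],[[-1,-6,7],[0,0,0],1],[[-1,-6,7],[0,0,0],1],[[-1,-6,7],[0,0,0],1],[[-1,-6,7],[0,0,0],1]]' 40; python3 -m pendant '[[[0,0,-8],[0,0,0],1],[[0,0,-20],[0,0,0],1],[[0,0,-40],[0,0,0],1],[[0,0,-60],[0,0,0],1],[[0,0,-85],[0,0,0],1],[[0,0,-120],[0,0,0],1],[[0,0,-155],[0,0,0],1],[[0,0,-190],[0,0,0],1],[[0,0,-225],[0,0,0],1],[[0,0,-255],[0,0,0],1]]'; python3 -m pendant '[[[0,0,0],[0,0,0],1],[[0,0,0],[0,0,0],1]]' ; python3 -c "
from h import *
t=np.array([-.0091,-.0715+.012,.1206]);u=np.array([np.sin(np.radians(20)),0,np.cos(np.radians(20))])
delta([[.48,0.03,.37],rest(t+u*.25)],M(12))"
```

```text
time: 15.92
eef_pos: [0.4154, 0.268, 0.0957]
eef_rot: [0.691, 0.723, 0.001, 0.001]
ft_force: [-0.8, -0.4, 6.7]
grip_width: 0.0087
gripper_force: 40.2
time: 16.75
eef_pos: [0.4136, 0.2677, 0.3527]
eef_rot: [0.691, 0.723, 0.001, 0.001]
ft_force: [0.1, 0.5, -0.7]
grip_width: 0.0083
gripper_force: 39.4
time: 16.92
eef_pos: [0.4147, 0.2681, 0.3523]
eef_rot: [0.691, 0.723, 0.002, 0.001]
ft_force: [-0.2, 0.2, -1.1]
grip_width: 0.0084
gripper_force: 39.5
at [0.4147 0.2681 0.3523]
shift [-240.8   54.8  -17.6]
shift [-634.1  195.7   -2.7]
turn [ 0.3 -0.  -9.5]
```

```bash
python3 -m pendant '[[[-25,5,-4],[0,0,-1],1],[[-60,13,-8],[0,0,-2],1],[[-97,21,-12],[0,0,-3],1],[[-134,29,-16],[0,0,-4],1],[[-171,37,-20],[0,0,-5],1],[[-208,46,-20],[0,0,-6],1],[[-245,56,-20],[0,0,-7],1],[[-282,67,-20],[0,0,-8],1],[[-319,79,-20],[0,0,-9],1],[[-356,91,-20],[0,0,-9.5],1]]'; python3 -m pendant '[[[-36,5,0],[0,0,0],1],[[-72,10,0],[0,0,0],1],[[-108,15,0],[0,0,0],1],[[-144,20,0],[0,0,0],1],[[-180,25,0],[0,0,0],1],[[-210,28,0],[0,0,0],1],[[-225,30,0],[0,0,0],1],[[-225,30,0],[0,0,0],1],[[-225,30,0],[0,0,0],1]]';python3 -c "
from h import *
t=np.array([-.0091,-.0715+.012,.1206]);u=np.array([np.sin(np.radians(20)),0,np.cos(np.radians(20))])
delta([rest(t+u*.2),rest(t+u*.1)],M(12,20))"
```

```text
time: 17.75
eef_pos: [0.5201, -0.0853, 0.368]
eef_rot: [0.629, 0.778, -0.001, -0.001]
ft_force: [0.9, 0.8, -0.8]
grip_width: 0.0084
gripper_force: 39.4
time: 18.5
eef_pos: [0.5963, -0.2977, 0.3674]
eef_rot: [0.63, 0.777, -0.0, -0.002]
ft_force: [0.7, 0.5, 0.5]
grip_width: 0.0085
gripper_force: 39.5
at [ 0.5963 -0.2977  0.3674]
shift [-66.6  11.9  58.7]
shift [-66.8 -22.  152.7]
turn [19.9 -0.2 -0. ]
```

```bash
python3 -m pendant '[[[-25,3,5],[5,0,0],1],[[-50,8,20],[10,0,0],1],[[-67,12,40],[15,0,0],1],[[-67,12,59],[20,0,0],1],[[-67,1,90],[20,0,0],1],[[-67,-11,121],[20,0,0],1],[[-67,-22,153],[20,0,0],1],[[-67,-22,153],[20,0,0],1],[[-67,-22,153],[20,0,0],1],[[-67,-22,153],[20,0,0],1]]';python3 -c "
from h import *
t=np.array([-.0091,-.0715+.012,.1206])
delta([rest(t)],M(12,20))
snap('wrist','w8.png');i=cv2.imread('pics/w8.png').astype(int)
for v in (150,180,210,230): print(v,' '.join(str(x) for x in i[v,240:340].sum(1)//3))
i=cv2.imread('pics/w5.png').astype(int)
for v in (150,180,210,230): print(v,' '.join(str(x) for x in i[v,240:340].sum(1)//3))"
```

```text
time: 19.33
eef_pos: [0.591, -0.3674, 0.2201]
eef_rot: [0.62, 0.766, -0.135, -0.107]
ft_force: [0.5, -0.8, 0.7]
grip_width: 0.0086
gripper_force: 39.5
at [ 0.591  -0.3674  0.2201]
shift [  1.   -1.  106.1]
turn [0.2 0.2 0. ]
150 153 151 152 152 149 149 150 151 149 150 151 149 149 137 119 132 131 129 128 124 120 105 82 65 68 69 98 123 124 121 123 123 122 121 120 118 115 114 115 111 112 111 115 121 123 125 126 125 119 88 54 53 56 59 60 63 66 64 64 67 63 63 63 63 63 64 60 59 58 63 60 62 63 63 61 63 62 64 61 57 58 78 97 93 72 57 58 62 61 67 66 65 66 65 64 64 64 64 61 65
180 151 151 150 149 150 150 149 149 149 149 149 148 146 147 130 113 131 134 127 126 122 115 93 62 65 97 122 121 121 121 120 121 122 107 67 63 64 60 63 65 67 64 62 62 66 63 66 66 66 68 66 61 58 63 65 62 64 68 66 64 64 63 60 66 64 63 60 63 62 58 63 64 64 62 65 66 62 61 57 88 118 121 123 124 123 123 128 126 130 132 143 146 149 149 146 144 143 141 138 139
210 171 172 171 170 169 170 171 174 170 168 164 170 168 167 160 141 119 130 129 127 126 120 103 80 65 63 93 120 120 116 90 65 68 66 67 68 69 67 64 66 66 67 67 65 64 66 65 64
[... 1190 characters left out ...]
9 150 150 151 152 154 150 155 153 153 152 151 150 142 126 127 133 130 124 128 119 101 76 62 91 120 128 135 129 108 85 87 85 85 81 82 75 73 71 68 68 71 65 67 69 69 69 69 67 67 71 66 61 61 62 67 65 65 65 63 63 62 64 62 60 61 60 66 64 64 65 63 64 94 122 122 121 119 117 113 111 111 117 120 123 125 128 126 128 127 127 127 125 125 124 120 120 118
230 175 175 176 175 162 154 156 157 154 155 152 150 150 151 149 147 136 117 132 133 127 126 120 110 85 62 103 132 128 130 118 93 92 91 93 91 92 91 91 91 89 89 89 88 89 87 88 88 88 86 90 88 86 83 74 65 63 67 67 64 65 65 62 67 62 62 59 62 61 66 64 63 64 64 92 122 122 120 119 114 115 112 111 118 121 122 124 126 127 128 129 126 124 123 122 122 120 120 117 116
```

```bash
python3 -m pendant '[[[1,-1,25],[0,0,0],1],[[1,-1,50],[0,0,0],1],[[1,-1,72],[0,0,0],1],[[1,-1,86],[0,0,0],1],[[1,-1,93],[0,0,0],1],[[1,-1,97],[0,0,0],1],[[1,-1,97],[0,0,0],1]]'; for i in 1 2 3; do python3 -m pendant '[[[0,0,1],[0,0,0],1],[[0,0,2],[0,0,0],1],[[0,0,2],[0,0,0],1]]' | egrep 'pos|ft'; done
```

```text
time: 19.97
eef_pos: [0.557, -0.3744, 0.1274]
eef_rot: [0.62, 0.766, -0.135, -0.108]
ft_force: [-0.5, 0.2, 0.1]
grip_width: 0.0087
gripper_force: 39.5
eef_pos: [0.5565, -0.3745, 0.1256]
ft_force: [0.1, -0.7, 0.1]
eef_pos: [0.555, -0.3743, 0.1226]
ft_force: [0.2, -0.3, -0.0]
eef_pos: [0.5546, -0.3745, 0.1211]
ft_force: [0.1, -0.1, 0.5]
```

```bash
for i in 1 2; do python3 -m pendant '[[[0,0,1],[0,0,0],1],[[0,0,2],[0,0,0],1],[[0,0,2],[0,0,0],1]]' | egrep 'pos|ft'; done
```

```text
eef_pos: [0.5546, -0.3745, 0.1207]
ft_force: [1.8, 3.1, 6.8]
eef_pos: [0.5546, -0.3745, 0.1205]
ft_force: [1.1, 5.2, 12.9]
```

Contact on the ledge, so I'll release and back away.

```bash
python3 -m pendant '[[[0,0,-3],[0,0,0],1],[[0,0,-3],[0,0,0],0.75],[[0,0,-3],[0,0,0],0.7],[[0,0,-3],[0,0,0],0.6],[[0,0,-3],[0,0,0],0.5],[[0,0,-3],[0,0,0],0.4],[[0,0,-3],[0,0,0],0.4],[[0,0,-3],[0,0,0],0.4],[[0,0,-3],[0,0,0],0.4]]' 20
python3 -m pendant '[[[0,0,-10],[0,0,0],0.4],[[0,0,-25],[0,0,0],0.4],[[0,0,-50],[0,0,0],0.4],[[0,0,-85],[0,0,0],0.4],[[0,0,-120],[0,0,0],0.4],[[0,0,-155],[0,0,0],0.4],[[0,0,-190],[0,0,0],0.4],[[0,0,-190],[0,0,0],0.4],[[0,0,-190],[0,0,0],0.4],[[0,0,-190],[0,0,0],0.4]]'
python3 -c "
from h import *
np.set_printoptions(precision=4,suppress=True)
snap('scene','s9.png');snap('side','d9.png')
a=cv2.imread('pics/s2.png').astype(int);b=cv2.imread('pics/s9.png').astype(int)
m=(np.abs(a-b).sum(2)>60).astype(np.uint8)
m=cv2.morphologyEx(m,cv2.MORPH_OPEN,np.ones((3,3),np.uint8))
n,l,s,c=cv2.connectedComponentsWithStats(m)
for k in range(1,n):
    if s[k][4]>40: print(s[k],c[k])
L=20*np.pi/180
for y in (.0715,-.0715):
    f=np.array([-.0347,y,.0415]);u=np.array([np.sin(L),0,np.cos(L)])
    for dy,h in ((0,0),(0,.115),(.05,.08),(-.05,.08),(-.05,0),(.05,0),(.05,.115)): print(y,dy,h,proj('s9.png',rest(f+u*h+np.array([0,dy,0]))))
"
```

```text
time: 21.97
eef_pos: [0.554, -0.3746, 0.1197]
eef_rot: [0.62, 0.765, -0.135, -0.109]
ft_force: [-0.2, 1.0, 0.2]
grip_width: 0.0255
gripper_force: 0.0
time: 22.8
eef_pos: [0.6176, -0.3607, 0.2987]
eef_rot: [0.62, 0.766, -0.135, -0.108]
ft_force: [-0.3, 0.5, -0.2]
grip_width: 0.0257
gripper_force: 0.0
[    0     0   451   277 40021] [147.4503 108.7396]
[450   0  13   6  55] [455.6545   1.8727]
[528   0  21  21 280] [538.2036   9.0429]
[468   6  29  11 176] [482.0341  11.142 ]
[467  33  10  22 158] [471.3354  43.1392]
[171  39  61  17 245] [199.751   46.7633]
[445  40  15  13 125] [452.448  46.44 ]
[506  40  10  12  78] [509.7308  46.3077]
[469  49  18  35 264] [479.7538  67.2689]
[505  53   9  18  88] [508.7159  61.5795]
[422  55  13  10  70] [426.7     58.5857]
[313  78  40  13 312] [328.4808  83.3301]
[488  82  20   5  79] [497.6835  83.8987]
[ 447   88   55   89 2154] [472.6667 125.3347]
[   0  133   42   47 1040] [ 14.3346 154.2846]
[289 145  18  15 151] [297.1722 152.1126]
[301 153  35  40 589] [316.6706 171.927 ]
[261 162  19  15  90] [270.0444 168.9333]
[187 175  25  15 120] [19
[... 1485 characters left out ...]
 52 3748] [415.2927 398.9691]
[485 370  12   9  68] [490.6765 374.1912]
[201 377  10  20 111] [205.8198 385.3784]
[ 66 381  46  39 664] [ 93.0904 400.6401]
[211 396  19  17 202] [220.1238 402.9752]
0.0715 0 0 [373.5398 269.1581]
0.0715 0 0.115 [382.872  226.9757]
0.0715 0.05 0.08 [358.8034 235.8672]
0.0715 -0.05 0.08 [401.4585 244.62  ]
0.0715 -0.05 0 [394.3563 273.6877]
0.0715 0.05 0 [353.0724 264.7044]
0.0715 0.05 0.115 [361.4211 222.6951]
-0.0715 0 0 [434.0345 282.3217]
-0.0715 0 0.115 [446.3669 239.6464]
-0.0715 0.05 0.08 [420.2648 248.479 ]
-0.0715 -0.05 0.08 [465.1284 257.685 ]
-0.0715 -0.05 0 [455.9002 287.0796]
-0.0715 0.05 0 [412.5445 277.6455]
-0.0715 0.05 0.115 [423.7951 235.1421]
```

```bash
python3 -c "
from h import *
print(order.close_job(), r.get_obs()['time'])"
```

```text
the job is handed in; nothing more can be done
the job is handed in; nothing more can be done
```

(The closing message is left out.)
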